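# Rub down a fired tile on the sprung bed

### The job

Take the large rectangular rubbing block by its wooden handle and rub down the long tile on the sprung bed: set the block flat and square across the tile, right beside the wooden end stop, press until the bed has sunk about half of its travel, and sweep slowly to the tile's open end, keeping the bed about that far down all the way and never pressing it to the bottom. Then lift the block off and gently set it upright in the middle of the square plywood board.

Things in the scene. Friction and masses are not known exactly. Their poses are not given: they have to be found in the camera images.
- block: Large rubbing block: dark grey foot 60 (x) x 80 (y) x 25 (z) mm, on it a centred upright pale wooden handle 26 mm thick (x), 70 mm long (y), 25 to 65 mm above the underside. 280 to 400 g. Origin: centre of the underside; z up. Its y side lies across the tile in the sweep, either way round. Not used: a smaller block (foot 34 x 56 mm) and a round one (72 mm) near it.
- tile (a point): Plain fired tile 250 (x) x 90 (y) x 18 (z) mm, clamped level on the bed; top 74 mm above the table when up. This point: centre of its top face; z up. A wooden stop at its -x end rises 12 mm above its top; all else of the bed is lower than its top. Sweep from -x to +x on the centre line, block centre from about 85 mm before the tile's centre to about 85 mm beyond.
- bed (a joint): How far the sprung bed with its tile has sunk straight down, in m: 0 is up, 0.015 the bottom. It stays level wherever pressed. It starts to sink at about 5 N (the block's own weight does not move it), then takes about 0.8 N more per mm: about 11 N at half travel (7.5 mm). Springs back up when let go.
- bat: Bare square plywood board lying on the table, 170 x 170 x 15 mm, fixed. Origin at the centre of its underside; z up. The block is set down here, with any yaw.
Not all that is in view belongs to the job. Leave any blue, orange or purple look-alike of the block alone.

How it is judged:
By the outcome, as a careful person would: the job done as asked, in the order asked, and still so for the second after the job is handed in, with the robot touching nothing.
It also fails if it takes over 58 s, if anything falls off the work surface, if the arm or the gripper's body presses on something with over 40 N, if the wrist force passes 120 N, or if a joint passes its speed limit or range.

### The arm

A 7-joint arm with a two-finger parallel gripper is mounted at the origin on the work surface. World frame = base frame: x ahead of the robot, y to its left, z up, the work surface at z = 0. Lengths are in mm, angles in rad, forces in N, time in s.
With the tool pointing down it reaches from about 400 to 875 mm from the base axis. Payload 19.3 kg.
Tool frame: the origin (TCP) lies at the very end of the fingers, on their centre line; the grasp point (between the pads) lies 19 mm behind it (grip_point_offset is the z of the grasp point in the tool frame, in mm); z points along the fingers, x is the direction in which the jaws open and shut, and the axes are right-handed (so a half turn about z gives the same grasp; the last joint's range is limited). The gripper opens to 85 mm and grips with 20 to 120 N. Pads are 22 mm wide; open, the fingers measure 114 mm over their backs; the gripper's body (76 mm by 85 mm) begins 54 mm behind the grasp point. The pads swing forward as they close: fully open they stand 13 mm farther back than shut.
Start: joints at [1.171, 0.521, -0.036, 1.599, 0.021, 1.021, -0.113], TCP at [202.381, -591.318, 231.291] pointing down, gripper open.
Joint ranges: [-2.91, 2.91], [-0.3, 2.13], [-1.5, 1.42], [0.17, 2.43], [-1.26, 4.41], [0.16, 1.93], [-2.52, 2.52]. Speed limits (rad/s): [1.89, 1.89, 2.39, 2.39, 3.01, 3.01, 3.01].

### API

Orientations are given as a 3x3 rotation matrix whose columns are the frame's x, y, z axes.
In Python, from workcell import movep, movel, goto_joints, open_gripper, clamp, wait, inverse_kinematics, read_state, camera, PlanningError, finish_job, grip_point_offset gives the robot as it stands. Calls block until the motion is done:
- movep(position, orientation): joint-space move of the TCP to a pose.
- movel(position, frame=None, max_speed=150, guard=None): straight line of the TCP; frame=None keeps the orientation; max_speed is the mean speed in mm/s. With guard (N) it stops when the force on the tool has changed by that much, and returns True; else False.
- goto_joints(angles): joint-space move.
- open_gripper() and clamp(): open the fingers fully, or close them until they stop; the grip force is fixed at half the most.
- wait(seconds).
- inverse_kinematics(position, orientation): joint angles nearest the present ones, or None.
- read_state(): the state.
- camera(name): name is "scene" or "top" or "wrist"; returns a dict with "image" (384x512x3 uint8, blue, green, red), "range_z" (384x512 float32, mm along the optical axis (not along the pixel's ray), 0 where there is no reading), "fx", "fy", "cx", "cy" (pixels), "cam_to_world" (4x4, takes a point from camera to world coordinates). Camera axes: x right, y up, looking along -z (the intrinsics and any distortion apply to the point x, -y, -z); pixel columns grow to the right and rows downward; lengths in mm; the calibration is good to about 2 mm. A picture is of the moment at which its call begins.
A pose or a line that the arm cannot do raises PlanningError and nothing moves.
- finish_job(): hands the job in, once; it reports no verdict.
The state is a dict: "time": time; "qpos": joint angles; "qvel": joint speeds; "joint_efforts": joint torques, N m; "eef_pos": TCP position; "tool_rot": TCP orientation; "ft_force": force on the tool from outside, world axes, zero at the start; "torque": the same for the moment, N m; "finger_gap": finger opening in mm.
Only numpy, scipy, OpenCV 4.12 (cv2) and the standard library are available. Lean on these libraries where they do the work, as an engineer would, in place of code of your own. Each camera call takes 0.05 s, during which the arm holds its last target. There are 200 camera calls.

## Working session

There is one attempt and no reset: what is moved stays moved. The work goes in short steps, each a Python script; the robot and the scene stay as the last script left them, time stands still between calls to the robot, and variables do not carry over. Pictures are saved under pics/ and viewed, about 8 in all and at most 12, crops included, and the job is handed in when it is done.

```bash
mkdir -p pics; ls
python3 - <<'E'
from workcell import *
import cv2,numpy as np
for n in("scene","top"):
    c=camera(n); cv2.imwrite(f"pics/{n}1.png",c["image"]); np.savez(f"{n}1.npz",**c)
    print(n,c["fx"],c["cx"],c["cy"],[k for k in c],np.round(c["cam_to_world"],3).tolist(),(c["range_z"]>0).mean())
s=read_state();print({k:np.round(v,3).tolist() for k,v in s.items()},grip_point_offset)
E
```

```text
pics
scene 388.4872551781768 257.36811427436226 192.15875964248414 ['image', 'range_z', 'fx', 'fy', 'cx', 'cy', 'cam_to_world'] [[0.82, -0.331, 0.467, 874.475], [0.572, 0.48, -0.665, -720.662], [-0.004, 0.812, 0.583, 571.048], [0.0, 0.0, 0.0, 1.0]] 0.9954274495442709
top 372.89959637303605 253.85109948600063 192.89095521703854 ['image', 'range_z', 'fx', 'fy', 'cx', 'cy', 'cam_to_world'] [[-0.006, 0.984, -0.18, 322.287], [-1.0, -0.004, 0.013, -130.609], [0.012, 0.18, 0.984, 919.025], [0.0, 0.0, 0.0, 1.0]] 0.9959462483723959
{'time': 0.1, 'qpos': [1.171, 0.522, -0.036, 1.6, 0.021, 1.021, -0.113], 'qvel': [-0.0, -0.001, -0.002, 0.0, -0.0, 0.0, -0.001], 'joint_efforts': [0.004, -92.85, 1.985, -37.054, 0.018, 0.005, 0.0], 'eef_pos': [202.274, -591.068, 230.806], 'tool_rot': [[0.324, -0.946, -0.0], [-0.946, -0.324, 0.001], [-0.001, 0.0, -1.0]], 'ft_force': [-0.413, -0.288, -0.291], 'torque': [-0.015, 0.004, -0.021], 'finger_gap': 85.717} -18.700000000000003
```

View pics/top1.png

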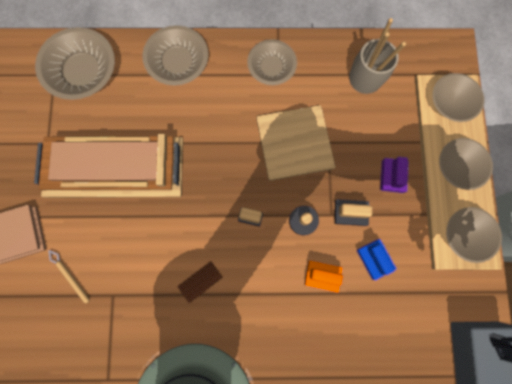

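View pics/scene1.png

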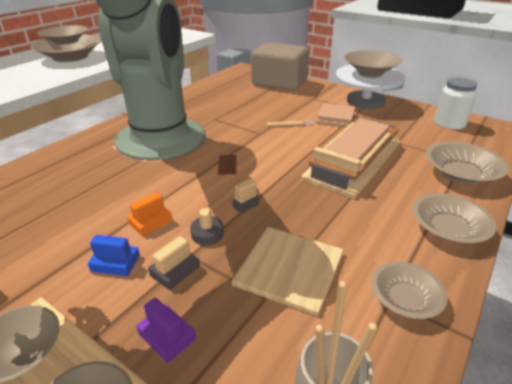

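The top view shows the block candidates (px):
- Dark grey foot with a pale handle, (352,212). This is the large block.
- Small block (250,217).
- Round block (304,220).
- Purple (395,175), blue (377,260) and orange (323,276) look-alikes.

The tile is at (105,160), with its wooden stop on the right end at (162,160) towards world -y. The board is at (296,143).

```bash
cat > h.py <<'E'
import cv2,numpy as np
def cloud(c):
    v,u=np.mgrid[0:384,0:512].astype(float); r=c["range_z"].astype(float)
    p=np.stack([(u-c["cx"])/c["fx"]*r,-(v-c["cy"])/c["fy"]*r,-r,np.ones_like(r)],-1)
    return (p@np.array(c["cam_to_world"]).T)[...,:3]
def rect(P): 
    r=cv2.minAreaRect(P[:,:2].astype(np.float32)); return np.round(r[0],1),np.round(r[1],1),round(r[2],1)
def ray(c,u,v,z):
    M=np.array(c["cam_to_world"]); d=M[:3,:3]@[(u-c["cx"])/c["fx"],-(v-c["cy"])/c["fy"],-1]
    return M[:3,3]+d*(z-M[2,3])/d[2]
E
python3 - <<'E'
from h import *
for n,R in(("top",dict(block=(325,195,380,232),tile=(30,120,190,205),bat=(245,95,345,190))),("scene",dict(block=(140,230,205,290),tile=(295,110,405,195),bat=(225,220,350,315)))):
    c=dict(np.load(n+"1.npz")); W=cloud(c); im=c["image"].astype(int); hsv=cv2.cvtColor(c["image"],cv2.COLOR_BGR2HSV)
    for k,(a,b,d,e) in R.items():
        P=W[b:e,a:d].reshape(-1,3)
        bgr=im[b:e,a:d].reshape(-1,3)
        if k=="block":
            m=(P[:,2]>55)&(P[:,2]<75); print(n,"handle top",m.sum(),rect(P[m]),np.median(P[m],0).round(1))
            m=(P[:,2]>18)&(P[:,2]<30)&(bgr[:,2]<110);print(n,"foot",m.sum(),rect(P[m]),np.median(P[m,2]))
        if k=="bat":
            m=(P[:,2]>10)&(P[:,2]<21); q=P[m]; print(n,k,m.sum(),rect(q),np.median(q[:,2]))
        if k=="tile":
            m=(P[:,2]>66)&(P[:,2]<79); q=P[m];print(n,"tile",m.sum(),rect(q),np.median(q[:,2]))
            m2=(P[:,2]>81)&(P[:,2]<95); print("stop",m2.sum(),m2.sum()and rect(P[m2]),np.median(P[m2],0))
c=dict(np.load("top1.npz"))
A=cv2.resize(c["image"][180:240,310:400],None,fx=5,fy=5,interpolation=2);B=cv2.resize(c["image"][125:205,25:195],None,fx=4,fy=4,interpolation=2)
o=np.zeros((320+300,680,3),np.uint8);o[:300,:450]=A;o[300:]=B;cv2.imwrite("pics/crop.png",o[:600])
E
```

```text
top handle top 344 (array([ 438.9, -379.1]), array([69.4, 26.4]), 86.0) [ 437.3 -377.7   65.8]
top foot 427 (array([ 439.1, -378.6]), array([78.4, 59.9]), 85.9) 26.266027921461955
top tile 4279 (array([556.3, 199.7]), array([267.8, 117.3]), 89.6) 74.95811597466309
stop 369 (array([556.3,  75.1]), array([ 17. , 118.7]), 89.8) [555.34090137  73.90184177  87.11738901]
top bat 4301 (array([ 620.7, -246.9]), array([170.8, 170.3]), 10.3) 16.39089166245924
scene handle top 459 (array([ 437.7, -381.7]), array([69.6, 26.9]), 84.5) [ 442.1 -385.3   64.4]
scene foot 615 (array([ 437.6, -350.2]), array([ 64.6, 147.4]), 2.3) 24.82683997534525
scene tile 1584 (array([558.5, 197.5]), array([270.8, 120.6]), 88.5) 74.20470231060875
stop 233 (array([555.8,  72.7]), array([119.4,  19.1]), 1.5) [558.73638233  69.5511579   85.7094972 ]
scene bat 5746 (array([ 619.4, -248.7]), array([169.5, 171.9]), 10.2) 15.1392609811964
```

View pics/crop.png

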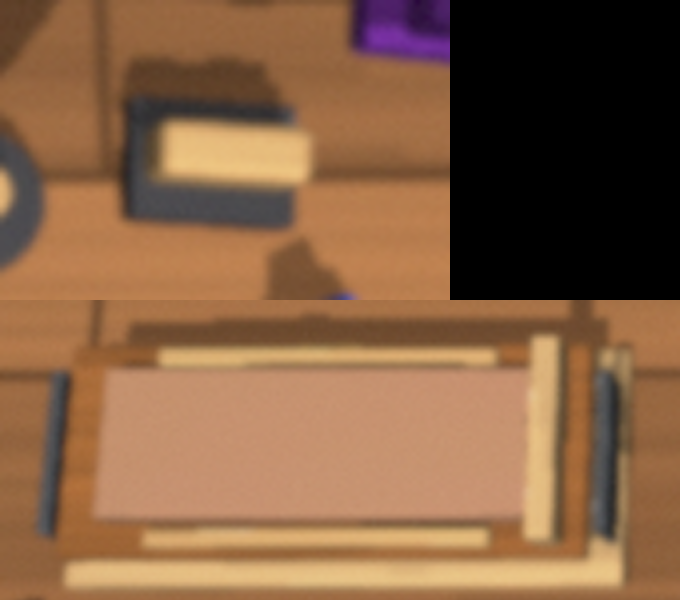

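The crop confirms the dark grey foot with its centred handle at (352,212), with measured foot 78x60 and handle 69x26 mm at height 65. The stop is the raised strip at the tile's -y end. Next I'll measure the tile by colour and move above the block.

```bash
cat >> h.py <<'E'
def tool(a): # jaws (tool x) at yaw a, pointing down
    return np.array([[np.cos(a),np.sin(a),0],[np.sin(a),-np.cos(a),0],[0,0,-1.]])
def tilefind(c,zlo=64):
    W=cloud(c); hsv=cv2.cvtColor(c["image"],cv2.COLOR_BGR2HSV).astype(int)
    im=c["image"].astype(int)
    m=(W[...,2]>zlo)&(W[...,2]<80)&(abs(W[...,0]-556)<75)&(abs(W[...,1]-205)<150)&(hsv[...,1]<125)&(im[...,0]>85)&((im[...,1]-im[...,0])<45)
    m=cv2.morphologyEx(m.astype(np.uint8),cv2.MORPH_OPEN,np.ones((3,3)))>0
    return m.sum(),rect(W[m]) if m.any() else None, np.median(W[m],0).round(1)
E
python3 - <<'E'
from h import *
from workcell import *
for n in("top","scene"):
    c=dict(np.load(n+"1.npz")); hsv=cv2.cvtColor(c["image"],cv2.COLOR_BGR2HSV)
    if n=="top": print(hsv[160,105],c["image"][160,105],hsv[160,162],c["image"][160,162])
    print(n,tilefind(c))
for a in (np.radians(-4.5),np.radians(175.5)): print("pick",np.round(inverse_kinematics([438.5,-379.5,30],tool(a)),2))
for a in (np.pi/2,-np.pi/2):
  for p in([557,120,105],[557,290,100]):print("tile",np.round(inverse_kinematics(p,tool(a)),2))
for a in (0,np.pi/2,-np.pi/2,np.pi): print("bat",np.round(inverse_kinematics([620,-248,45],tool(a)),2))
E
```

```text
[ 12 111 198] [112 146 198] [ 17 114 204] [113 164 204]
top (np.int64(4006), (array([555.6, 208.6]), array([246.8,  89.4]), 89.7), array([553.9, 208.5,  75.1]))
scene (np.int64(1558), (array([560.7, 197.6]), array([270.8, 117.5]), 88.3), array([559.6, 186.7,  74.2]))
pick [ 0.78  0.74 -0.25  1.84  0.3   0.6   0.27]
pick [ 0.38  0.77  0.34  1.86 -0.43  0.58 -2.23]
tile [ 0.26  0.74 -0.84  1.82  0.69  0.91  0.66]
tile [ 0.    0.86 -0.92  1.66  0.78  1.03  0.39]
tile [-0.09  0.61 -0.32  1.84  0.28  0.73 -2.13]
tile [-0.28  0.72 -0.45  1.68  0.39  0.84 -2.47]
bat [ 0.49  0.82 -0.31  1.59  0.32  0.78  0.04]
bat [ 0.7   0.9  -0.67  1.57  0.66  0.91  1.37]
bat [ 0.31  0.81 -0.03  1.6   0.03  0.74 -1.31]
bat [ 0.06  0.85  0.38  1.61 -0.42  0.76 -2.51]
```

Run:
```python
from h import *
from workcell import *
movep([438.5,-379.8,150],tool(np.radians(-4.5)))
c=camera("wrist"); cv2.imwrite("pics/w1.png",c["image"]); W=cloud(c).reshape(-1,3); im=c["image"].reshape(-1,3).astype(int)
near=(abs(W[:,0]-438)<60)&(abs(W[:,1]+380)<60)
m=near&(W[:,2]>58)&(W[:,2]<72); print("handle",m.sum(),rect(W[m]),np.median(W[m],0))
m=near&(W[:,2]>20)&(W[:,2]<30)&(im.max(1)<110); print("foot",m.sum(),rect(W[m]))
s=read_state();print(s["time"],s["eef_pos"],s["ft_force"],s["finger_gap"])
```

```text
handle 3052 (array([ 439.9, -378.8]), array([69. , 26.1]), 85.9) [ 439.97325983 -375.8003676    64.35398296]
foot 3288 (array([ 440.2, -378.9]), array([78.9, 59.3]), 85.9)
1.3917 [ 437.55558669 -381.38215049  150.26275072] [-0.76054419  0.69050822 -0.15167881] 85.22920889186953
```

View pics/w1.png

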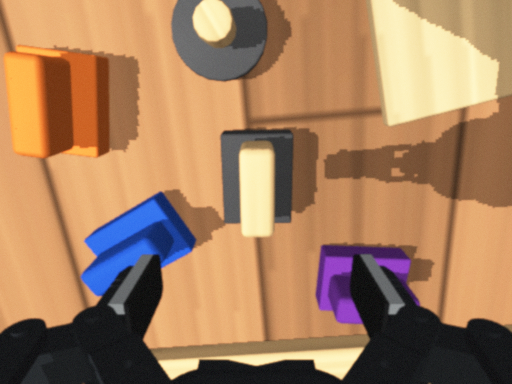

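The wrist view shows the large block at (257,175), its handle centred between the jaws, with blue at (140,245) and purple at (365,285) clear of the finger paths. Grasp now.

Run:
```python
from h import *
from workcell import *
R=tool(np.radians(-4.1))
def st(t):
    s=read_state();print(t,round(s["time"],2),np.round(s["eef_pos"],2),np.round(s["ft_force"],2),np.round(s["torque"],2),round(s["finger_gap"],1),np.round(s["tool_rot"][2],4),"yaw",round(np.degrees(np.arctan2(s["tool_rot"][1][0],s["tool_rot"][0][0])),2));return s
movel([439.6,-379.3,80],R,120)
print(movel([439.6,-379.3,32],R,80,guard=8)); wait(.2); st("down")
clamp(); wait(.3); st("clamped")
movel([439.6,-379.3,130],None,80); wait(.3); st("lifted")
c=camera("wrist"); cv2.imwrite("pics/w2.png",c["image"])
```

```text
False
down 3.08 [ 439.8  -379.51   32.46] [ 0.17 -0.37 -0.23] [-0.02  0.01 -0.04] 85.4 [ 6.e-04  4.e-04 -1.e+00] yaw -4.11
clamped 3.96 [ 439.58 -379.33   32.19] [-1.28  1.41  5.8 ] [ 0.19  0.31 -0.02] 25.2 [ 0.e+00  1.e-04 -1.e+00] yaw -4.1
lifted 5.63 [ 439.57 -379.26  129.84] [ 0.32 -0.2  -3.81] [ 0.03  0.01 -0.02] 25.5 [-2.e-04 -2.e-04 -1.e+00] yaw -4.1
```

View pics/w2.png

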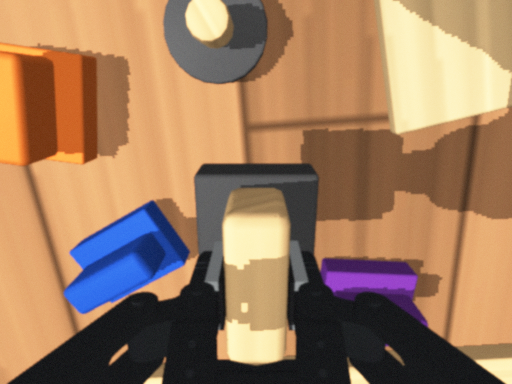

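Held, with gap 25 mm and weight about 3.8 N. Now to a point above the tile start for a close check.

Run:
```python
from h import *
from workcell import *
movel([439.6,-379.3,200],None,200)
R=tool(np.pi/2)
movep([556,123,190],R); wait(.3)
s=read_state();print(s["time"],s["eef_pos"],s["ft_force"])
for n in("wrist","top"):
    c=camera(n); np.savez(n+"2.npz",**c); cv2.imwrite(f"pics/{n}2.png",c["image"])
    W=cloud(c); print(n,tilefind(c))
    m=(W[...,2]>81)&(W[...,2]<93)&(abs(W[...,0]-556)<75)&(abs(W[...,1]-75)<25); print("stop",m.sum(), m.any() and rect(W[m]))
a=cv2.imread("pics/wrist2.png");b=cv2.imread("pics/top2.png")[90:240,20:260]
o=np.zeros((384,800,3),np.uint8);o[:,:512]=a;b=cv2.resize(b,(288,180));o[:180,512:]=b;cv2.imwrite("pics/c2.png",o)
```

```text
8.35 [556.08758491 122.61168032 190.0133207 ] [-0.6202452  -0.12517243 -3.4750145 ]
wrist (np.int64(23488), (array([557.7, 208.6]), array([250.7,  90.3]), 90.0), array([546.3, 237.4,  73.8]))
stop 1823 (array([557.1,  75.4]), array([ 16.3, 118.9]), 89.8)
top (np.int64(0), None, array([nan, nan, nan]))
stop 0 False
  return _methods._mean(a, axis=axis, dtype=dtype,
  ret = um.true_divide(
```

View pics/c2.png

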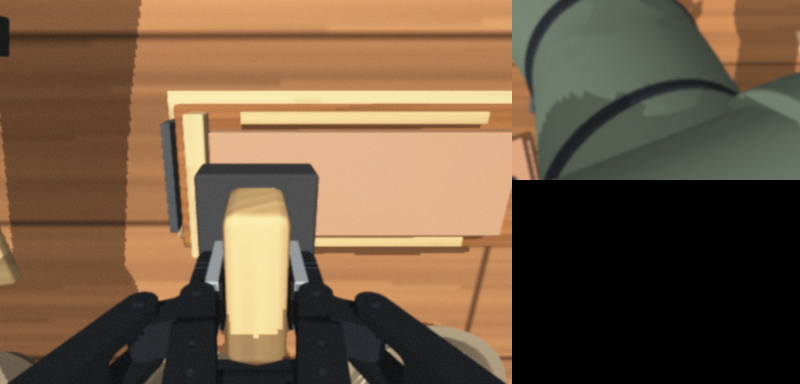

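The wrist view gives a tile of 250.7x90.3 mm at (557,208.6), with the stop's face at y≈83.5. Both agree with the given sizes. Now press, checking force against depth.

```bash
cat >> h.py <<'E'
from workcell import *
def st(t):
    s=read_state();print(t,round(s["time"],2),np.round(s["eef_pos"],2),np.round(s["ft_force"],2),np.round(s["torque"],2),round(s["finger_gap"],1),np.round(s["tool_rot"][2],4));return s
E
python3 - <<'E'
from h import *
R=tool(np.radians(90))
movel([557,123,112],R,120); wait(.2); st("pre")
print(movel([557,123,103],R,15,guard=3.5)); s=st("contact")
movel([557,123,102.2],R,15); wait(.3); st("z102")
E
```

```text
pre 9.45 [557.33 123.05 112.66] [ 0.65 -0.19 -3.01] [-0.04 -0.    0.  ] 25.2 [ 1.0e-04  1.1e-03 -1.0e+00]
True
contact 9.92 [557.   122.98 105.17] [2.06 0.57 2.46] [ 0.08 -0.44  0.01] 25.0 [ 1.e-04 -2.e-04 -1.e+00]
z102 10.57 [557.03 122.94 102.26] [-0.26 -1.86  4.84] [-0.22 -0.04  0.  ] 24.9 [-1.e-04  1.e-04 -1.e+00]
```

Depth by position is 3.9 mm and by force about 4.1 mm, so they agree. Go to half travel and sweep.

Run:
```python
from h import *
R=tool(np.radians(90)); z=98.7
movel([557,123,z],R,12); wait(.3); s=st("half")
for y in (157,191,225,259,294):
    f=s["ft_force"][2]+3.5; d=((f-5)/.8+(106.2-s["eef_pos"][2]))/2; print("depth est",round(d,2))
    z+=np.clip(.5*(d-7.5),-.7,.7)
    movel([557,y,z],R,22); s=st(f"y{y}")
wait(.2); st("end")
movel([557,294,125],R,60); wait(.1); st("up")
```

```text
half 11.31 [557.04 122.98  98.84] [-0.73 -1.41  8.12] [-0.32  0.27 -0.07] 25.0 [-1.e-04  1.e-04 -1.e+00]
depth est 7.82
y157 13.0 [557.1  155.96  98.85] [-0.25 -6.02  7.17] [-1.35  0.   -0.  ] 25.8 [-1.6e-03 -1.0e-04 -1.0e+00]
depth est 7.22
y191 14.69 [557.16 189.94  98.72] [-0.32 -6.01  7.49] [-1.32 -0.02  0.01] 25.5 [-0.0016 -0.     -1.    ]
depth est 7.48
y225 16.38 [557.18 223.93  98.68] [-0.67 -6.45  7.41] [-1.31  0.02 -0.  ] 24.8 [-0.0017 -0.     -1.    ]
depth est 7.46
y259 18.07 [557.19 257.94  98.64] [-0.12 -7.42  7.65] [-1.38  0.04  0.01] 25.0 [-0.0017 -0.     -1.    ]
depth est 7.62
y294 19.82 [557.22 292.94  98.72] [ 0.68 -7.26  7.57] [-1.33  0.06 -0.01] 25.5 [-0.0017  0.     -1.    ]
end 20.02 [557.19 292.93  98.69] [ 0.47 -5.92  7.53] [-1.35  0.03  0.06] 25.2 [-1.7e-03 -1.0e-04 -1.0e+00]
up 20.7 [556.83 293.84 124.63] [ 0.18 -0.95 -3.92] [-0.   -0.01 -0.01] 25.4 [-3.e-04 -5.e-04 -1.e+00]
```

Run:
```python
from h import *
movel([557,294,210],None,200)
R=tool(np.radians(10.3))
movep([620.2,-247.8,150],R); wait(.3); st("above")
c=camera("wrist"); cv2.imwrite("pics/w3.png",c["image"])
W=cloud(c).reshape(-1,3); m=(W[:,2]>11)&(W[:,2]<20)&(abs(W[:,0]-620)<110)&(abs(W[:,1]+248)<110); print("bat",m.sum(),rect(W[m]))
```

```text
above 23.56 [ 620.36 -247.42  150.04] [ 1.    0.34 -3.25] [-0.02  0.02 -0.09] 25.1 [ 1.e-04 -0.e+00 -1.e+00]
bat 23825 (array([ 621.8, -246.6]), array([170.1, 168.5]), 10.3)
```

View pics/w3.png

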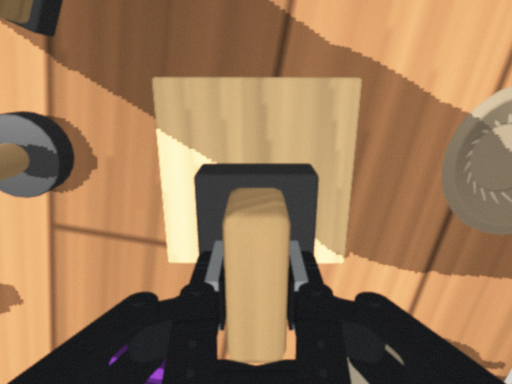

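The board, px (155–360, 78–263), is centred under the upright block. Set down gently.

Run:
```python
from h import *
R=tool(np.radians(10.3)); p=[620.9,-247.3]
movel(p+[54],R,80); wait(.3); st("pre")
print(movel(p+[45.5],R,10,guard=2.5)); wait(.2); st("touch")
open_gripper(); wait(.2); st("open")
movel(p+[180],R,100)
wait(.2)
c=camera("wrist"); W=cloud(c).reshape(-1,3); m=(W[:,2]>72)&(W[:,2]<86)&(abs(W[:,0]-620)<60)&(abs(W[:,1]+248)<60); print("handle",m.sum(),rect(W[m]),np.median(W[m,2]))
movep([440,-100,330],tool(0)); wait(.3); st("clear")
c=camera("scene"); cv2.imwrite("pics/s3.png",c["image"])
```

```text
pre 25.26 [ 620.98 -247.33   54.2 ] [-1.17 -0.49 -3.43] [ 0.02 -0.01 -0.04] 25.0 [ 2.e-04  2.e-04 -1.e+00]
True
touch 26.12 [ 620.84 -247.29   47.21] [-2.12 -0.31  8.07] [0.06 0.19 0.06] 25.2 [-2.e-04 -2.e-04 -1.e+00]
open 26.93 [ 620.16 -247.14   46.36] [-0.48 -0.1   0.66] [ 0.04  0.04 -0.02] 85.2 [-1.6e-03 -9.0e-04 -1.0e+00]
handle 2729 (array([ 621.9, -246.4]), array([26. , 68.2]), 10.0) 79.32858909320856
clear 30.04 [ 440.22 -100.15  329.55] [-0.38 -0.69 -0.8 ] [-0.02 -0.   -0.01] 85.6 [-7.e-04 -8.e-04 -1.e+00]
```

View pics/s3.png

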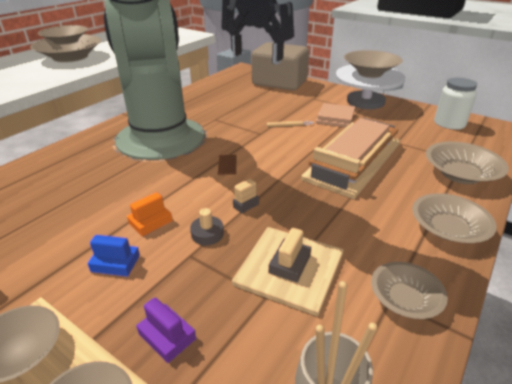

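The scene shows the block upright in the middle of the board at (290,255), everything else where it was, and the arm clear.

```bash
python3 -c "
from workcell import *
finish_job(); print(read_state()['time'])"
```

```text
the job is handed in; nothing more can be done
the job is handed in; nothing more can be done
```

The job is done and handed in, at about 30 s of the 58 s allowed. I gripped the large dark grey block by its handle and set it square across the tile, about 10 mm from the end stop. I pressed to half travel and swept 170 mm (centre from y=123 to y=293) at about 20 mm/s. Then I lifted the block off and set it down on the plywood board.

- **Press depth:** at the readings taken at the start and after each of the five sweep segments, the bed stood about 7.2–7.8 mm down. That is the average of two estimates, one from tool height and one from wrist force. They agreed to within about 1 mm, and the bed never came near the 15 mm bottom.
- **Set-down:** the handle top is at 79 mm, where 80 mm is expected. The block stands upright at (621.9, -246.4), against a board centre of (621.8, -246.6) from the same wrist camera and (620.7, -246.9) from the top camera.
- **End state:** the final picture shows the gripper clear and the other objects where they were.
- **Disagreements:** the scene camera's tile estimate was off because it included the bed's wood, so I dropped it for the wrist and top views, which agreed to about 2 mm. The wrist force read about 8 N upward just after the block touched the board, so it was pressed briefly with roughly 11 N before I let go.

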